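# Lock the watch-case headstock with its locking pin

## Task

Lock the spindle of the watch-case holder: take the red-knobbed locking pin out of the wooden rack and stand it in the guide hole (brass ring) on top of the holder, then swing the lever until the spindle's hidden cross-hole comes under the pin and it drops through. Then press the pin down fully home, until its collar sits on the guide, and leave the loupe, jar and parts tray where they are.

Things in the scene. Friction and masses are not known exactly. Their poses are not given: they have to be found in the camera images.
- pin: Locking pin, about 0.1 kg, standing upright in the middle hole of the rack (40 mm deep). Steel shank 12 mm diameter, 100 mm long, its lowest 8 mm tapering to a 6 mm tip; on it a brass collar 28 mm diameter, 6 mm thick; on that a red round knob 26 mm diameter, 30 mm high. Total 136 mm. Origin at the centre of the tip, z along the pin up to the knob.
- collar (a point): Point on the pin's axis under its collar, 100 mm above the tip. Pin standing on the spindle: 72 mm above the guide's mouth. Hole lined up: the pin drops by its own weight onto a sprung ball catch, the collar then some 10 to 18 mm above the mouth; from there it must be pushed with about 5 to 20 N, and stays. Fully home: the collar sits on the guide.
- rack: Fixed wooden block 80 x 120 x 50 mm (x, y, height) with the pin's hole in its middle and four short pegs near its corners, rising 12 mm from its top. Origin at the centre of its underside; the hole's floor is 10 mm above it.
- guide (a point): Centre of the mouth of the vertical guide hole (14 mm bore, brass ring around it) in the flat top (80 x 74 mm) of the fixed aluminium headstock, 170 mm above the bench. x and y are level, y along the spindle towards the lever, z up. The spindle's surface lies 28 mm below the mouth: while the cross-hole is not lined up, the pin's tip stands on it.
- spindle (a point): Middle of the level spindle (44 mm diameter, inside the headstock), straight below the guide, 120 mm above the bench; same axes as the guide: y is the turning axis. Its cross-hole is 14 mm wide; where it lies relative to the lever is unknown and differs every time. Chuck with watch case on the -y side, lever on the +y side.
- lever (a joint): Angle of the lever (rad): 0 upright, positive leaning to the headstock's +x; stops at -1.1 and 0.9. It starts at -0.95 to -0.6; the hole comes under the pin somewhere between -0.45 and 0.4. It stays where it is left; turning takes about 2 to 4 N at the grip. Once the pin is in, the lever is blocked, with a little play; left pressed against the pin it makes the pin stiff.
- grip (a point): Middle of the lever's black hand grip, a sleeve 22 mm diameter, 80 mm long that revolves freely on its rod, parallel to the spindle. It circles the spindle at 100 mm radius, 104 mm to +y of the guide's centre. Its z axis points from the spindle outwards along the lever, its y along the sleeve.
- loupe: Black eye loupe, 38 mm diameter, 42 mm high, standing on the bench; leave alone. Origin at the centre of its underside.
- jar: Amber jar with blue lid, 56 mm diameter, 60 mm high; leave alone. Origin at the centre of its underside.
- tray: Black divided parts tray 100 x 140 x 25 mm; leave alone. Origin at the centre of its underside.

How it is judged:
On the way, in this order (a step that is already met when the one before it is completed fails the run):
1. the pin's tip is more than 15 mm down the guide hole (z of pin in the frame of guide below -0.015 m and horizontal distance between pin and guide below 0.006 m and angle between the z axis of pin and the z axis of guide, either way round below 0.2 rad), for 0.1 s.
2. the pin has dropped through the spindle's cross-hole, its tip more than 74 mm below the guide's mouth (z of pin in the frame of guide below -0.074 m and horizontal distance between pin and guide below 0.006 m), for 0.1 s.
At the end, for the whole second after the job is handed in: The pin is at rest through guide and spindle, upright within 0.06 rad, its collar within 2.5 mm of the guide's top and 3 mm of its centre, wherever the lever then stands (z of collar in the frame of guide below 0.0025 m and horizontal distance between collar and guide below 0.003 m and angle between the z axis of pin and the z axis of guide, either way round below 0.06 rad and linear speed of pin below 0.01 m/s); the robot touches nothing.
It fails at once if the loupe is moved more than 20 mm (distance of loupe from where it was at the start of the episode above 0.02 m).
It fails at once if the jar is moved more than 20 mm (distance of jar from where it was at the start of the episode above 0.02 m).
It fails at once if the tray is moved more than 20 mm (distance of tray from where it was at the start of the episode above 0.02 m).
It also fails if it takes over 61 s, if anything falls off the work surface, if the arm or the gripper's body presses on something with over 40 N, if the wrist force passes 120 N, or if a joint passes its speed limit or range.

## Robot

A 7-joint arm with a two-finger parallel gripper is mounted at the origin on the work surface. World frame = base frame: x ahead of the robot, y to its left, z up, the work surface at z = 0. Lengths are in m, angles in rad, forces in N, time in s.
With the tool pointing down it reaches from about 0.4 to 0.9 m from the base axis. Payload 5.5 kg.
Tool frame: the origin (TCP) lies midway between the tips of the shut fingers; the grasp point (between the pads) lies 19 mm behind it; z points along the fingers, x is the direction in which the jaws open and shut, and the axes are right-handed (so a half turn about z gives the same grasp; the last joint's range is limited). The gripper opens to 92 mm and grips with 3 to 60 N. Pads are 19 mm wide; open, the fingers measure 130 mm over their backs; the gripper's body (75 mm by 190 mm) begins 47 mm behind the grasp point.
Start: joints at [-1.061, 0.501, -0.427, 1.55, 0.221, 1.138, -0.21], TCP at [0.159, 0.63, 0.227] pointing down, gripper open.
Joint ranges: [-2.88, 2.88], [-0.31, 2.03], [-1.54, 1.56], [0.2, 2.42], [-1.41, 4.55], [0.19, 2.02], [-2.57, 2.57]. Speed limits (rad/s): [2.57, 2.57, 3.14, 3.14, 3.14, 3.14, 3.14].

## Interface

Orientations are given as a unit quaternion [x, y, z, w].
In Python, from rig import manip gives the robot as it stands.
- The arm moves only by the shell command python3 -m jog 'ROWS' [FORCE]. ROWS is JSON, a list of rows, each a list of 7 numbers: the turn, a rotation vector about the world's x, y, z as a fraction of full scale, then the shift along the world's x, y, z as a fraction of full scale, then the closure, from -1 (fully open) to 1 (shut). A call has 1 to 10 rows; each row is the pose to reach, as a shift and turn from the pose measured when the call began; what a row does not reach only later rows make up. Full scale, the value 1, is 0.2 m for a shift and 0.5 rad for a turn. A row lasts 1/12 s, in which the tool goes at most 41.7 mm and 7.16 degrees, less where a joint would pass 70% of its speed; a pose out of reach is approached as far as the arm can. A call with a number of a shift or a turn outside -1 to 1 is refused whole. A call with a gripper value outside its range is refused whole. The fingers move at their own pace and stop on an object; FORCE is the grip in N (left out, the last holds). Time passes only in rows, so rows that repeat a pose let the fingers close. It gives the time, the measured TCP pose, the force and the opening at its end, in the units of the state.
- manip.get_state(): the state, without advancing time (a new reading comes with each control period).
- manip.read_camera(name): name is "scene" or "top" or "wrist"; returns (picture, depth): 384x512x3 uint8, blue, green, red; 384x512 float32, m along the optical axis (not along the pixel's ray), 0 where there is no reading.
- manip.camera_params(name): a dict with "fx", "fy", "cx", "cy" (pixels), "distortion" ([k1, k2, p1, p2, k3] as OpenCV has them; the pictures are not rectified), "R" (3x3) and "t" (3): a world point X has camera coordinates R X + t. Camera axes: x right, y down, z forward; pixel columns grow to the right and rows downward; lengths in m; the calibration is good to about 2 mm. A picture is of the moment at which its call begins: read the wrist's pose just before it. camera_params takes no time and is no camera call; for the wrist camera it gives the pose at the moment of the call.
- manip.job_done(): hands the job in, once; it reports no verdict.
The state is a dict: "time": time; "joints": joint angles; "qd": joint speeds; "joint_torque": joint torques, N m; "tcp_pos": TCP position; "eef_rot": TCP orientation; "wrist_force": force on the tool from outside, world axes, zero at the start; "wrist_torque": the same for the moment, N m; "grip_width": finger opening in m.
Only numpy, scipy, OpenCV 4.12 (cv2) and the standard library are available. Lean on these libraries where they do the work, as an engineer would, in place of code of your own. Each camera call takes 0.05 s, during which the arm holds its last target.

## Working session

There is one attempt and no reset: what is moved stays moved. The work goes in short steps, Python scripts to look and compute and a shell command to move; the robot and the scene stay as the last step left them, time stands still between calls to the robot, and variables do not carry over. Pictures are saved under pics/ and viewed, and the job is handed in when it is done.

```bash
ls; mkdir -p pics; python3 - <<'E'
from rig import manip
import cv2, numpy as np
s=manip.get_state(); print(s)
for n in ["scene","top","wrist"]:
    p=manip.camera_params(n)
    im,d=manip.read_camera(n)
    cv2.imwrite(f"pics/{n}0.png",im); np.savez(f"pics/{n}0.npz",im=im,d=d,**{k:np.array(v) for k,v in p.items()})
    print(n,p)
E
```

```text
pics
{'time': 0.0, 'joints': array([-1.06077233,  0.5018663 , -0.42679382,  1.55147026,  0.22080319,
        1.13829782, -0.21028969]), 'qd': array([-3.00090279e-04, -1.39593653e-04, -7.89241852e-04, -1.35188809e-03,
       -4.79474823e-04, -8.03191674e-04, -6.09547999e-05]), 'joint_torque': array([ 1.04774859e-03, -5.66604459e+01, -5.81643596e+00, -2.79121828e+01,
       -6.88161445e-02,  3.06621857e-02,  1.86668708e-04]), 'tcp_pos': array([0.15867769, 0.62959644, 0.22565859]), 'eef_rot': array([ 7.88750148e-01,  6.14713121e-01, -8.02245393e-04,  5.82455680e-04]), 'wrist_force': array([ 0.25080551, -0.17670299,  0.78132947]), 'wrist_torque': array([0.0430991 , 0.00283108, 0.00366376]), 'grip_width': 0.09182454800438598}
scene {'fx': 414.5183731880939, 'fy': 414.5183731880939, 'cx': 257.1334830091817, 'cy': 198.51108650580346, 'distortion': array([-0.14292496,  0.        ,  0.        ,  0.        ,  0.        ]), 'R': array([[-0.87186965,  0.48967364,  0.00793965],
       [ 0.27794244,  0.5080979 , -0.81522054],
       [-0.40322613, -0.70855928, -0.57909623]]), 't': array([ 0.49984443, -0.07248996,  1.39290731])}
top {'fx': 455.17063309996774, 'fy': 455.17063309996774, 'cx': 257.94273140793285, 'cy': 189.03443989768544, 'distortion': array([0.0361916, 0.       , 0.       , 0.       , 0.       ]), 'R': array([[ 0.0245414 , -0.99969718, -0.00180706],
       [-0.99176579, -0.02411935, -0.12577309],
       [ 0.12569142,  0.00487882, -0.99205739]]), 't': array([0.03762318, 0.60940901, 1.4571467 ])}
wrist {'fx': 285.67789582182166, 'fy': 285.67789582182166, 'cx': 255.3153381931654, 'cy': 200.08374992528684, 'distortion': array([-0.06501914,  0.        ,  0.        ,  0.        ,  0.        ]), 'R': array([[ 0.24434673,  0.96968667, -0.00156465],
       [ 0.92326672, -0.23215571,  0.30607562],
       [ 0.29643421, -0.07623317, -0.95200592]]), 't': array([-0.64882882, -0.03868679,  0.39213907])}
```

View pics/scene0.png

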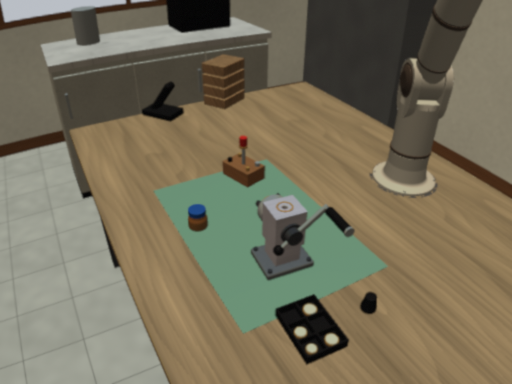

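View pics/top0.png

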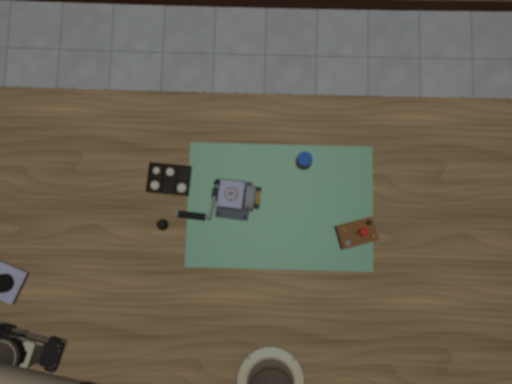

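View pics/wrist0.png

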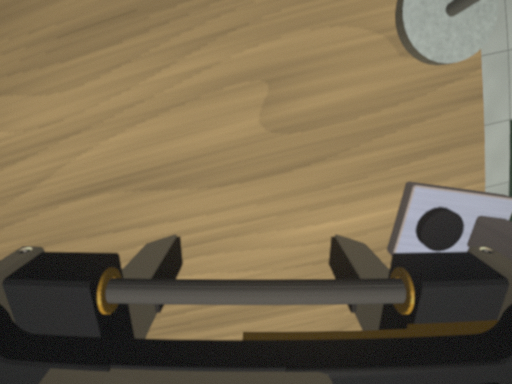

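Both views show the pin's red knob (scene 243,141; top 364,232), the headstock with its brass ring (scene 285,207; top 231,194) and the lever grip on the −x side (top 191,215). Next I measure these.

```bash
cat > h.py <<'E'
import numpy as np, cv2
class V:
    def __init__(s,f):
        z=np.load(f); s.im=z['im']; s.d=z['d']; s.R=z['R']; s.t=z['t']; s.D=z['distortion']
        s.K=np.array([[float(z['fx']),0,float(z['cx'])],[0,float(z['fy']),float(z['cy'])],[0,0,1]])
        s.hsv=cv2.cvtColor(s.im,cv2.COLOR_BGR2HSV)
        s.C=-s.R.T@s.t
    def ray(s,uv):
        uv=np.atleast_2d(np.array(uv,float)); p=cv2.undistortPoints(uv[:,None],s.K,s.D)[:,0]
        return np.c_[p,np.ones(len(p))]@s.R   # z-cam =1
    def plane(s,uv,z):
        r=s.ray(uv); return s.C+r*((z-s.C[2])/r[:,2])[:,None]
    def dep(s,uv):
        uv=np.atleast_2d(uv); r=s.ray(uv); d=s.d[uv[:,1].astype(int),uv[:,0].astype(int)]
        return s.C+r*d[:,None]
    def proj(s,X):
        return cv2.projectPoints(np.atleast_2d(np.array(X,float)),cv2.Rodrigues(s.R)[0],s.t,s.K,s.D)[0][:,0]
def tri(a,ua,b,ub):
    r1=a.ray(ua)[0];r2=b.ray(ub)[0];A=np.c_[r1,-r2];k=np.linalg.lstsq(A,b.C-a.C,rcond=None)[0]
    p=a.C+r1*k[0];q=b.C+r2*k[1];return (p+q)/2,np.linalg.norm(p-q)
def blobs(m,lo=5):
    n,l,st,c=cv2.connectedComponentsWithStats(m.astype(np.uint8))
    return [(c[i].round(1),st[i,:5],l==i) for i in range(1,n) if st[i,4]>=lo]
def grab(manip,n,tag):
    p=manip.camera_params(n); im,d=manip.read_camera(n)
    cv2.imwrite(f"pics/{tag}.png",im); np.savez(f"pics/{tag}.npz",im=im,d=d,**{k:np.array(v) for k,v in p.items()})
    return V(f"pics/{tag}.npz")
E
python3 - <<'E'
from h import *
for n in ["scene","top"]:
    v=V(f"pics/{n}0.npz"); H,S,Vv=cv2.split(v.hsv)
    red=((H<6)|(H>172))&(S>180)&(Vv>90)
    for c,st,m in blobs(red): 
        ys,xs=np.nonzero(m); P=v.dep(np.c_[xs,ys]); print(n,"red",c,st,"plane.131",v.plane(c,.131),"dep med",np.median(P,0),"z range",P[:,2].min(),P[:,2].max())
    big=cv2.resize(v.im[150:260,150:400] if n=="top" else v.im[120:290,190:380],None,fx=4 if n=="scene" else 3,fy=4 if n=="scene" else 3,interpolation=cv2.INTER_CUBIC)
    cv2.imwrite(f"pics/{n}0b.png",big[:600,:800]); print(big.shape)
E
```

```text
scene red [242.1 138.5] [240 136   7   9  30] plane.131 [[ 0.47030097 -0.28425257  0.131     ]] dep med [ 0.48083674 -0.26297623  0.14476687] z range 0.12159771175853129 0.14836551154379696
(680, 760, 3)
top red [364.3 231. ] [361 228   7   7  24] plane.131 [[ 0.47599621 -0.2740646   0.131     ]] dep med [ 0.47541534 -0.2701955   0.14554173] z range 0.1395560613694633 0.1505976971394376
(330, 750, 3)
```

View pics/scene0b.png

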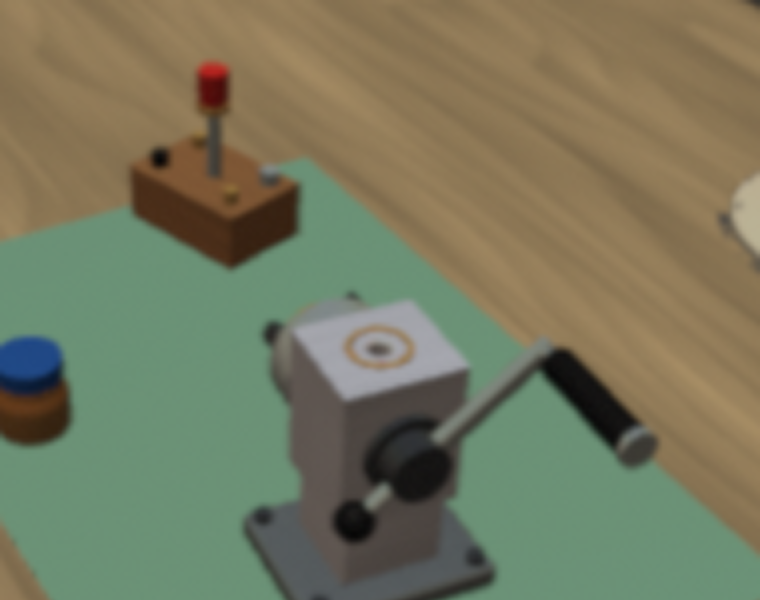

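View pics/top0b.png

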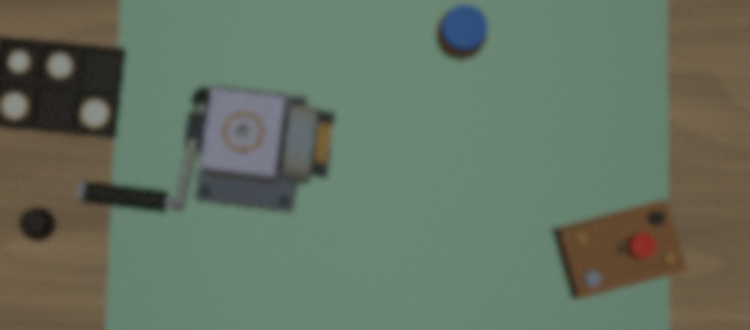

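```bash
python3 - <<'E'
from h import *
v={n:V(f"pics/{n}0.npz") for n in ["scene","top"]}
roi={"scene":(270,195,300,222),"top":(218,182,245,207)}
cen={}
for n,a in v.items():
    H,S,Vv=cv2.split(a.hsv); x0,y0,x1,y1=roi[n]
    m=np.zeros(H.shape,bool); m[y0:y1,x0:x1]=True
    br=m&(H>8)&(H<28)&(S>50)
    ys,xs=np.nonzero(br); 
    e=cv2.fitEllipse(np.c_[xs,ys].astype(np.float32)); print(n,"ring",len(xs),e,"mean",xs.mean(),ys.mean(), a.plane(e[0],.170))
    cen[n]=e[0]
    # hole darkest
    g=cv2.cvtColor(a.im,cv2.COLOR_BGR2GRAY).astype(float)
print("guide tri",tri(v["scene"],cen["scene"],v["top"],cen["top"]))
# knob
c={}
for n,a in v.items():
    H,S,Vv=cv2.split(a.hsv); red=((H<8)|(H>170))&(S>150)&(Vv>60)
    r=max(blobs(red),key=lambda b:b[1][4]) if n=="top" else [b for b in blobs(red) if abs(b[0][0]-242)<4][0]
    c[n]=r[0]; print(n,r[0],r[1])
print("knob",tri(v["scene"],c["scene"],v["top"],c["top"]))
# top face, light lilac
for n,a in v.items():
    H,S,Vv=cv2.split(a.hsv); 
    x0,y0,x1,y1=roi[n]; 
    print(n,"face hsv",a.hsv[y0+1,x0+1],a.hsv[y0+3,x1-3])
    m=(S<45)&(Vv>125)
    m[:y0-25]=0;m[y1+25:]=0;m[:,:x0-25]=0;m[:,x1+25:]=0
    for b in blobs(m,100):
        k=cv2.convexHull(np.argwhere(b[2])[:,::-1].astype(np.int32)); R=cv2.minAreaRect(a.plane(k[:,0],.17)[:,:2].astype(np.float32)); print(b[0],b[1],R)
# rack: brown
a=v["top"];H,S,Vv=cv2.split(a.hsv)
m=np.zeros(H.shape,bool);m[212:256,330:385]=1
print(a.hsv[240,356],a.hsv[225,380],a.hsv[240,380])
E
```

```text
scene ring 54 ((284.2914733886719, 206.34841918945312), (9.528836250305176, 15.715087890625), 93.67745208740234) mean 284.18518518518516 206.59259259259258 [[0.57813419 0.13512785 0.17      ]]Traceback (most recent call last):
  File "<stdin>", line 10, in <module>
cv2.error: OpenCV(4.12.0) /io/opencv/modules/imgproc/src/shapedescr.cpp:361: error: (-201:Incorrect size of input array) There should be at least 5 points to fit the ellipse in function 'fitEllipseNoDirect'
```

```bash
python3 - <<'E'
from h import *
v={n:V(f"pics/{n}0.npz") for n in ["scene","top"]}
roi={"scene":(272,197,298,217),"top":(221,184,242,204)}
cen={}
for n,a in v.items():
    x0,y0,x1,y1=roi[n]; d=a.im[...,2].astype(float)-a.im[...,0]
    w=d[y0:y1,x0:x1]; 
    med=np.median(w); w=w-med; m=w>0.35*w.max()
    ys,xs=np.nonzero(m); e=cv2.fitEllipse(np.c_[xs+x0,ys+y0].astype(np.float32)); cen[n]=e[0]
    print(n,len(xs),w.max(),e,xs.mean()+x0,ys.mean()+y0,a.plane(e[0],.17))
    print(a.hsv[y0+1,x0+1],a.hsv[y0+3,x1-3])
print("guide tri",tri(v["scene"],cen["scene"],v["top"],cen["top"]))
c={}
for n,a in v.items():
    H,S,Vv=cv2.split(a.hsv); red=((H<8)|(H>170))&(S>150)&(Vv>60)
    R=[b for b in blobs(red) if abs(b[0][0]-(242 if n=="scene" else 364))<4 and abs(b[0][1]-(139 if n=="scene" else 231))<6]
    print(n,[(r[0],r[1]) for r in R]); c[n]=R[0][0]
print("knob",tri(v["scene"],c["scene"],v["top"],c["top"]))
a=v["top"];H,S,Vv=cv2.split(a.hsv)
print(a.hsv[240,356],a.hsv[225,380],a.hsv[240,380],a.hsv[200,300])
green=(H>60)&(H<95)
m=(a.im[...,2].astype(int)-a.im[...,0]>35)&(Vv<125)
m[:212]=0;m[256:]=0;m[:,:330]=0;m[:,385:]=0
for b in blobs(m,100):
    k=cv2.convexHull(np.argwhere(b[2])[:,::-1].astype(np.int32)); print(b[1],cv2.minAreaRect(a.plane(k[:,0],.05)[:,:2].astype(np.float32)))
# dark grip top
m=(Vv<60); m[:200]=0;m[232:]=0;m[:,:172]=0;m[:,212:]=0
for b in blobs(m,30):
    k=np.argwhere(b[2])[:,::-1].astype(np.float32); r=cv2.minAreaRect(k); print("grip",b[0],b[1],r)
# headstock top face via depth
for n,a in v.items():
    yy,xx=np.mgrid[0:384,0:512]; P=a.dep(np.c_[xx.ravel(),yy.ravel()]); ok=(abs(P[:,2]-.17)<.012)&(abs(P[:,0]-.58)<.08)&(abs(P[:,1]-.135)<.08)
    Q=P[ok]; print(n,ok.sum(),Q.mean(0),cv2.minAreaRect(Q[:,:2].astype(np.float32)))
E
```

```text
scene 85 63.0 ((284.39556884765625, 206.23422241210938), (9.576004981994629, 15.939530372619629), 91.82584381103516) 284.38823529411764 206.47058823529412 [[0.5776806  0.13486572 0.17      ]]
[ 93  16 141] [116  11 169]
top 90 31.5 ((230.47706604003906, 193.4644012451172), (12.531667709350586, 12.73606014251709), 112.3697738647461) 230.4111111111111 193.51111111111112 [[0.57629957 0.13364858 0.17      ]]
[116  28 136] [116  26 136]
guide tri (array([0.57659549, 0.13361545, 0.16877507]), np.float64(0.0003827796783819063))
scene [(array([242.8, 140.6]), array([239, 136,   8,  11,  71], dtype=int32))]
top [(array([363.6, 231.4]), array([359, 227,  10,   9,  63], dtype=int32))]
knob (array([ 0.47452263, -0.27198343,  0.13010974]), np.float64(0.0005753129661462407))
[ 14 135  98] [ 18  88 101] [ 17  91 112] [ 71  52 132]
[ 337  212   48   44 1131] ((0.4736761152744293, -0.2802245616912842), (0.1505102664232254, 0.13851980865001678), 89.30783081054688)
grip [190.7 215.1] [178 211  27   9 148] ((191.10784912109375, 214.86741638183594), (26.26211929321289, 6.162590980529785), 5.440331935882568)
scene 968 [0.57545107 0.14472964 0.16825615] ((0.5756655931472778, 0.14772585034370422), (0.0996241346001625, 0.15807953476905823), 14.591426849365234)
top 731 [0.57115848 0.13481163 0.1686316 ] ((0.5718396902084351, 0.14503270387649536), (0.09757374972105026, 0.1535065472126007), 17.308950424194336)
```

```bash
python3 - <<'E'
from h import *
v={n:V(f"pics/{n}0.npz") for n in ["scene","top","wrist"]}
G=np.array([.577,.134,.170])
t=v["top"]
H,S,Vv=cv2.split(t.hsv)
m=(Vv<60); m[:200]=0;m[232:]=0;m[:,:172]=0;m[:,212:]=0
b=[b for b in blobs(m,30) if abs(b[0][0]-190.7)<2][0]; k=np.argwhere(b[2])[:,::-1].astype(np.float32)
P=t.dep(k);print("grip dep med",np.median(P,0))
r=cv2.minAreaRect(k);c=np.array(r[0]);an=np.deg2rad(r[2]);u=np.array([np.cos(an),np.sin(an)])
for z in (.19,.2): print(z,t.plane([c-13*u,c,c+13*u],z))
s=v["scene"];H,S,Vv=cv2.split(s.hsv)
m=(Vv<50); m[:200]=0;m[240:]=0;m[:,:322]=0;m[:,358:]=0
for b in blobs(m,20):
    print(b[0],b[1]); print(tri(s,b[0],t,c))
# headstock top face edges: lilac mask top
H,S,Vv=cv2.split(t.hsv); m=(Vv>118)&(H>100); m[:175]=0;m[215:]=0;m[:,:212]=0;m[:,252:]=0
for b in blobs(m,60):
    k=cv2.convexHull(np.argwhere(b[2])[:,::-1].astype(np.int32)); print(b[0],b[1],cv2.minAreaRect(t.plane(k[:,0],.17)[:,:2].astype(np.float32)))
w=v["wrist"]; print("wrist cam C",w.C)
E
```

```text
grip dep med [0.5073106  0.24748044 0.18932187]
0.19 [[0.5108573  0.28346881 0.19      ]
 [0.50814827 0.24548666 0.19      ]
 [0.5054445  0.20750118 0.19      ]]
0.2 [[0.51017771 0.2816804  0.2       ]
 [0.50748902 0.24398334 0.2       ]
 [0.50480555 0.20628298 0.2       ]]
[336.4 218.7] [325 208  24  24 214]
(array([0.51013116, 0.24517391, 0.18305161]), np.float64(0.004077715508013028))
[230.4 193.4] [217 180  27  28 454] ((0.5767489671707153, 0.13405615091323853), (0.07204656302928925, 0.0779988020658493), 84.2030029296875)
[230.5 193.5] [226 189  10  10  61] ((0.5762107372283936, 0.13359194993972778), (0.0271002147346735, 0.026965327560901642), 1.39320969581604)
wrist cam C [0.07801399 0.6500733  0.3841446 ]
```

```bash
python3 -m jog '[[0,0,-0.25,0,0,0.2,-1],[0,0,-0.5,0.2,-0.2,0.4,-1],[0,0,-0.75,0.4,-0.4,0.6,-1],[0,0,-1,0.6,-0.6,0.6,-1],[0,0,-1,0.8,-0.8,0.6,-1],[0,0,-1,0.8,-1,0.6,-1]]' 30
```

```text
time: 0.65
tcp_pos: [0.2872, 0.488, 0.3391]
eef_rot: [0.917, 0.4, 0.0, -0.0]
wrist_force: [0.4, 0.5, 0.4]
grip_width: 0.0918
```

```bash
python3 -m jog '[[0,0,-0.25,0.2,-0.2,0,-1],[0,0,-0.5,0.4,-0.4,0,-1],[0,0,-0.75,0.6,-0.6,0,-1],[0,0,-0.9,0.8,-0.8,0,-1],[0,0,-0.9,0.9,-0.95,0,-1],[0,0,-0.9,1,-1,0,-1],[0,0,-0.9,1,-1,0,-1],[0,0,-0.9,1,-1,0,-1]]'
python3 -m jog '[[0,0,-0.25,0,-0.2,0,-1],[0,0,-0.5,0.05,-0.4,0,-1],[0,0,-0.75,0.1,-0.6,0,-1],[0,0,-0.92,0.1,-0.8,0,-1],[0,0,-0.92,0.1,-1,0,-1],[0,0,-0.92,0.1,-1,0,-1]]'
python3 - <<'E'
from rig import manip
from h import *
s=manip.get_state(); print(s['tcp_pos'],s['eef_rot'])
v=grab(manip,"wrist","w1"); print(v.C)
print(v.proj([.577,.134,.17]),v.proj([.4745,-.272,.146]))
E
```

```text
time: 1.32
tcp_pos: [0.4933, 0.2795, 0.3387]
eef_rot: [0.984, 0.179, 0.002, 0.002]
wrist_force: [-0.2, -1.4, 1.0]
grip_width: 0.0916
time: 1.82
tcp_pos: [0.5134, 0.0696, 0.3387]
eef_rot: [0.998, -0.056, 0.001, 0.005]
wrist_force: [0.1, -1.2, 0.5]
grip_width: 0.0918
[0.51341052 0.06959865 0.33872398] [ 0.99842236 -0.05594041  0.00104955  0.00472845]
[0.52269755 0.15380442 0.49626794]
[[305.4183207  118.83208143]] [[254.6996594  376.38756047]]
```

View pics/w1.png

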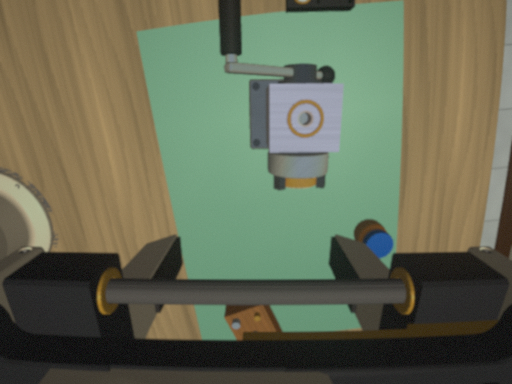

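```bash
python3 - <<'E'
from h import *
v=V("pics/w1.npz")
H,S,Vv=cv2.split(v.hsv)
d=v.im[...,2].astype(float)-v.im[...,0]
x0,y0,x1,y1=275,90,335,145
m=np.zeros(H.shape,bool); m[y0:y1,x0:x1]=d[y0:y1,x0:x1]>25
for b in blobs(m,30):
    k=cv2.convexHull(np.argwhere(b[2])[:,::-1].astype(np.int32)); e=cv2.fitEllipse(k.astype(np.float32)); print(b[0],b[1],e,v.plane(e[0],.17))
E
```

```text
[305.2 117.9] [287 100  37  38 370] ((305.18609619140625, 118.12654876708984), (36.030555725097656, 38.04108428955078), 25.251123428344727) [[0.57679148 0.13478607 0.17      ]]
```

```bash
python3 -m jog '[[0,0,0,-0.05,-0.2,0,-1],[0,0,0,-0.1,-0.4,0,-1],[0,0,0,-0.15,-0.6,0,-1],[0,0,0,-0.17,-0.8,0,-1],[0,0,0,-0.17,-1,0,-1],[0,0,0,-0.17,-1,0,-1]]'
python3 -m jog '[[0,0,0,0,-0.2,-0.1,-1],[0,0,0,0,-0.4,-0.2,-1],[0,0,0,0,-0.6,-0.3,-1],[0,0,0,0,-0.8,-0.4,-1],[0,0,0,0,-0.95,-0.45,-1],[0,0,0,0,-0.95,-0.45,-1],[0,0,0,0,-0.95,-0.45,-1]]'
python3 - <<'E'
from rig import manip
from h import *
s=manip.get_state(); print(s['tcp_pos'],s['eef_rot'])
v=grab(manip,"wrist","w2"); print(v.C)
print(v.proj([.4745,-.272,.146]))
H,S,Vv=cv2.split(v.hsv); red=((H<8)|(H>170))&(S>150)&(Vv>60)
for b in blobs(red,80):
    ys,xs=np.nonzero(b[2]);P=v.dep(np.c_[xs,ys]); top=abs(P[:,2]-.146)<.006
    k=cv2.convexHull(np.c_[xs,ys][top].astype(np.int32)); (cx,cy),r=cv2.minEnclosingCircle(k); q=v.plane([[cx,cy],[cx+r,cy]],.146)
    print(b[0],b[1],np.median(P[top],0),"circle",cx,cy,r,q[0],np.linalg.norm(q[1]-q[0]), cv2.fitEllipse(k.astype(np.float32)))
E
```

```text
time: 2.37
tcp_pos: [0.4781, -0.1345, 0.3391]
eef_rot: [0.998, -0.059, 0.001, 0.005]
wrist_force: [0.0, -1.6, 0.6]
grip_width: 0.092
time: 2.95
tcp_pos: [0.4768, -0.3263, 0.2471]
eef_rot: [0.998, -0.061, -0.0, 0.006]
wrist_force: [1.0, -0.1, -0.0]
grip_width: 0.0919
[ 0.47683353 -0.32632188  0.24710424] [ 9.98106470e-01 -6.12621312e-02 -3.67926887e-04  5.50363358e-03]
[ 0.48747313 -0.24201406  0.40450699]
[[245.20792441 141.82622874]]
[245.4 138.2] [232 124  28  29 634] [ 0.47509894 -0.26883115  0.14636318] circle 245.47877502441406 138.16981506347656 14.392467498779297 [ 0.47516925 -0.2688202   0.146     ] 0.012841690058323765 ((245.36167907714844, 138.27171325683594), (27.633342742919922, 28.58431625366211), 13.057830810546875)
```

View pics/w2.png

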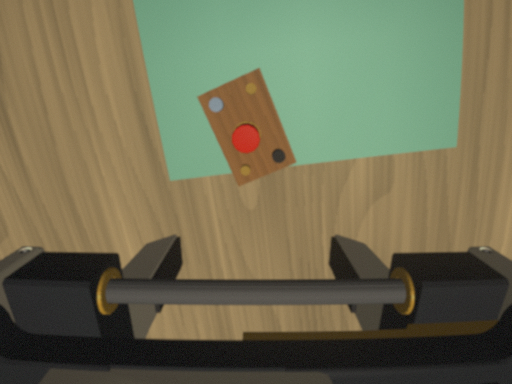

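```bash
python3 -m jog '[[0.02,0,0,-0.01,0.14,-0.05,-1],[0.02,0,0,-0.01,0.28,-0.15,-1],[0.02,0,0,-0.01,0.28,-0.3,-1],[0.02,0,0,-0.01,0.28,-0.47,-1],[0.02,0,0,-0.01,0.28,-0.58,-1],[0.02,0,0,-0.01,0.28,-0.64,-1],[0.02,0,0,-0.01,0.28,-0.64,-1],[0.02,0,0,-0.01,0.28,-0.64,-1]]'
python3 - <<'E'
from rig import manip
s=manip.get_state(); print(s['tcp_pos'],s['eef_rot'],s['qd'].round(3))
E
```

```text
time: 3.67
tcp_pos: [0.477, -0.2667, 0.1206]
eef_rot: [0.998, -0.059, 0.0, -0.0]
wrist_force: [-0.2, -0.5, 0.6]
grip_width: 0.0918
[ 0.4770362  -0.26667501  0.12062956] [ 9.98262788e-01 -5.89163624e-02  3.12355827e-04 -4.12047080e-04] [ 0.006 -0.024  0.018 -0.025  0.003  0.001  0.002]
```

```bash
python3 -m jog '[[0,0,0,-0.009,-0.014,-0.005,-1],[0,0,0,-0.009,-0.014,-0.005,0],[0,0,0,-0.009,-0.014,-0.005,1],[0,0,0,-0.009,-0.014,-0.005,1],[0,0,0,-0.009,-0.014,-0.005,1],[0,0,0,-0.009,-0.014,-0.005,1],[0,0,0,-0.009,-0.014,-0.005,1]]' 40
python3 -m jog '[[0,0,0,0,0,0,1],[0,0,0,0,0,0,1],[0,0,0,0,0,0,1]]' 40
```

```text
time: 4.25
tcp_pos: [0.4753, -0.2696, 0.1198]
eef_rot: [0.998, -0.059, 0.0, -0.0]
wrist_force: [0.4, 0.4, 0.1]
grip_width: 0.0565
time: 4.5
tcp_pos: [0.4753, -0.2695, 0.1197]
eef_rot: [0.998, -0.059, 0.0, -0.0]
wrist_force: [-0.2, -0.1, -0.5]
grip_width: 0.0364
```

```bash
python3 -m jog '[[0,0,0,0,0,0,1],[0,0,0,0,0,0,1],[0,0,0,0,0,0,1],[0,0,0,0,0,0,1]]' 40
```

```text
time: 4.83
tcp_pos: [0.4752, -0.2695, 0.1197]
eef_rot: [0.998, -0.059, 0.0, -0.0]
wrist_force: [-0.3, -0.1, -0.2]
grip_width: 0.025
```

```bash
python3 -m jog '[[0,0,0,0,0,0.1,1],[0,0,0,0,0,0.25,1],[0,0,0,0,0,0.42,1],[0,0,0,0,0,0.6,1],[0,0,0,0,0,0.8,1],[0,0,0,0,0,1,1],[0,0,0,0,0,1,1],[0,0,0,0,0,1,1]]' 40
python3 -m jog '[[0,0,0,0.05,0.1,0,1],[0,0,0,0.1,0.25,0,1],[0,0,0,0.15,0.4,0,1],[0,0,0,0.2,0.55,0,1],[0,0,0,0.25,0.7,0,1],[0,0,0,0.25,0.85,0,1],[0,0,0,0.25,1,0,1],[0,0,0,0.25,1,0,1],[0,0,0,0.25,1,0,1]]' 40
python3 - <<'E'
from rig import manip
from h import *
s=manip.get_state(); print(s['tcp_pos'],s['eef_rot'],s['qd'].round(3))
grab(manip,"scene","s3"); 
E
```

```text
time: 5.5
tcp_pos: [0.4765, -0.2703, 0.3223]
eef_rot: [0.998, -0.059, 0.003, 0.0]
wrist_force: [0.5, 0.0, -1.3]
grip_width: 0.0251
time: 6.25
tcp_pos: [0.5255, -0.0677, 0.3201]
eef_rot: [0.998, -0.057, 0.001, 0.0]
wrist_force: [0.3, -0.2, -0.8]
grip_width: 0.025
[ 0.52549512 -0.06769638  0.32010288] [ 9.98395746e-01 -5.66103656e-02  1.08970417e-03  1.19473962e-04] [ 0.036 -0.004  0.055 -0.014  0.019  0.002  0.011]
```

View pics/s3.png

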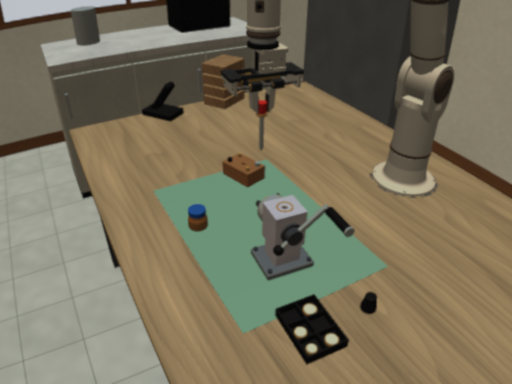

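```bash
python3 -m jog '[[0,0,0,0.05,0.15,0,1],[0,0,0,0.1,0.35,0,1],[0,0,0,0.15,0.55,-0.02,1],[0,0,0,0.2,0.75,-0.04,1],[0,0,0,0.25,0.9,-0.08,1],[0,0,0,0.25,1,-0.1,1],[0,0,0,0.25,1,-0.12,1],[0,0,0,0.25,1,-0.12,1],[0,0,0,0.25,1,-0.12,1]]' 40
python3 - <<'E'
from rig import manip
from h import *
s=manip.get_state(); print(s['tcp_pos'],s['eef_rot'],s['qd'].round(3))
v=grab(manip,"scene","s4"); p=s['tcp_pos']; print(v.proj([p-[0,0,.1097],p+[0,0,.012],[.577,.1345,.17]]))
cv2.imwrite("pics/s4b.png",cv2.resize(v.im[90:240,220:400],None,fx=4,fy=4,interpolation=cv2.INTER_CUBIC))
E
```

```text
time: 7.05
tcp_pos: [0.5754, 0.1274, 0.2955]
eef_rot: [0.998, -0.06, 0.001, 0.002]
wrist_force: [0.5, -0.7, -0.9]
grip_width: 0.0251
[0.57542403 0.12735061 0.29550978] [ 9.98218476e-01 -5.96375497e-02  6.72678083e-04  1.66887946e-03] [ 0.013 -0.018  0.012 -0.01  -0.001  0.001 -0.004]
[[283.79766481 198.80163847]
 [286.2971102  152.86171826]
 [284.55794753 206.06919812]]
```

View pics/s4b.png

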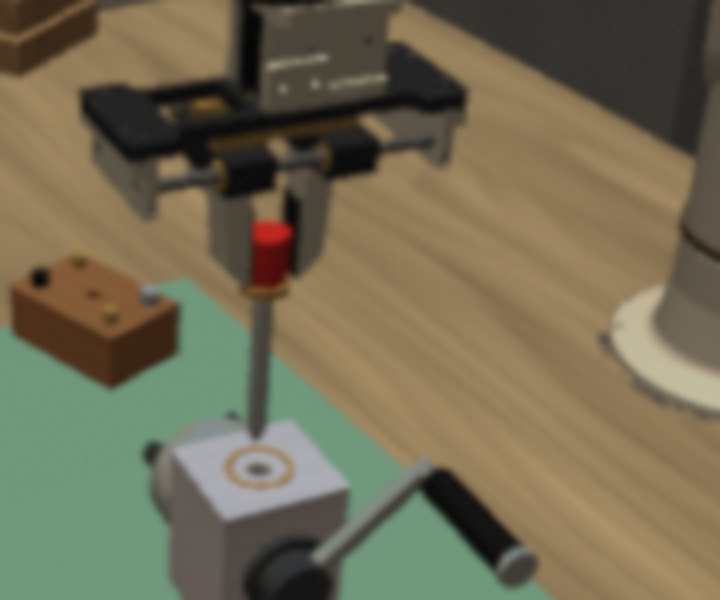

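```bash
python3 -m jog '[[0,0,0,0.008,0.035,0,1],[0.006,0,0,0.008,0.035,0,1],[0.006,0,0,0.008,0.035,-0.01,1],[0.006,0,0,0.008,0.035,-0.03,1],[0.006,0,0,0.008,0.035,-0.05,1],[0.006,0,0,0.008,0.035,-0.06,1],[0.006,0,0,0.008,0.035,-0.06,1]]' 40
python3 - <<'E'
from rig import manip
from h import *
s=manip.get_state(); print(s['tcp_pos'],s['eef_rot'],s['qd'].round(3))
v=grab(manip,"scene","s5"); p=s['tcp_pos']; print(v.proj([p-[0,0,.1097],p+[0,0,.012],[.577,.1345,.17]]))
cv2.imwrite("pics/s5b.png",cv2.resize(v.im[165:235,240:330],None,fx=8,fy=8,interpolation=cv2.INTER_CUBIC))
E
```

```text
time: 7.68
tcp_pos: [0.5768, 0.1339, 0.2832]
eef_rot: [0.998, -0.06, 0.0, 0.0]
wrist_force: [0.3, 0.7, -1.8]
grip_width: 0.0252
[0.57678457 0.13391425 0.28323635] [ 9.98193890e-01 -6.00730217e-02  3.94848116e-04  1.84669982e-04] [ 0.    -0.004  0.    -0.01   0.002  0.01  -0.001]
[[284.57185611 204.69034804]
 [287.13977877 159.28467831]
 [284.55794753 206.06919812]]
```

View pics/s5b.png

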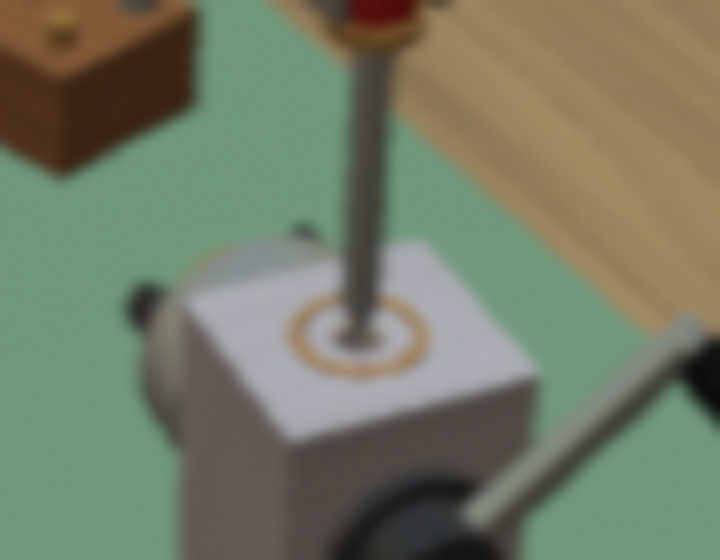

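```bash
python3 -m jog '[[0,0,0,0.001,0.003,-0.02,1],[0,0,0,0.001,0.003,-0.04,1],[0,0,0,0.001,0.003,-0.06,1],[0,0,0,0.001,0.003,-0.07,1]]' 40
python3 -m jog '[[0,0,0,0,0,-0.01,1],[0,0,0,0,0,-0.03,1],[0,0,0,0,0,-0.04,1]]' 40
```

```text
time: 8.07
tcp_pos: [0.5768, 0.1346, 0.2687]
eef_rot: [0.998, -0.06, 0.0, 0.0]
wrist_force: [0.1, -1.1, -1.0]
grip_width: 0.0247
time: 8.32
tcp_pos: [0.5766, 0.1345, 0.26]
eef_rot: [0.998, -0.06, -0.0, 0.0]
wrist_force: [0.1, -0.2, -1.6]
grip_width: 0.0251
```

```bash
python3 -m jog '[[0,0,0,0,0,-0.015,1],[0,0,0,0,0,-0.03,1],[0,0,0,0,0,-0.04,1],[0,0,0,0,0,-0.045,1]]' 40
```

```text
time: 8.65
tcp_pos: [0.5767, 0.1346, 0.2513]
eef_rot: [0.998, -0.06, -0.0, 0.0]
wrist_force: [-1.2, -0.2, 4.8]
grip_width: 0.0252
```

```bash
python3 -m jog '[[0,0,0,0,0,0,0.5],[0,0,0,0,0,0,0],[0,0,0,0,0,0,-0.4],[0,0,0,0,0,0,-0.4],[0,0,0,0,0,0,-0.4],[0,0,0,0,0,0,-0.4]]' 40
python3 - <<'E'
from rig import manip
from h import *
v=grab(manip,"scene","s6")
cv2.imwrite("pics/s6b.png",cv2.resize(v.im[120:250,220:370],None,fx=4,fy=4,interpolation=cv2.INTER_CUBIC))
E
```

```text
time: 9.15
tcp_pos: [0.5768, 0.1347, 0.2513]
eef_rot: [0.998, -0.06, 0.0, 0.0]
wrist_force: [0.8, 0.0, 1.0]
grip_width: 0.054
```

View pics/s6b.png

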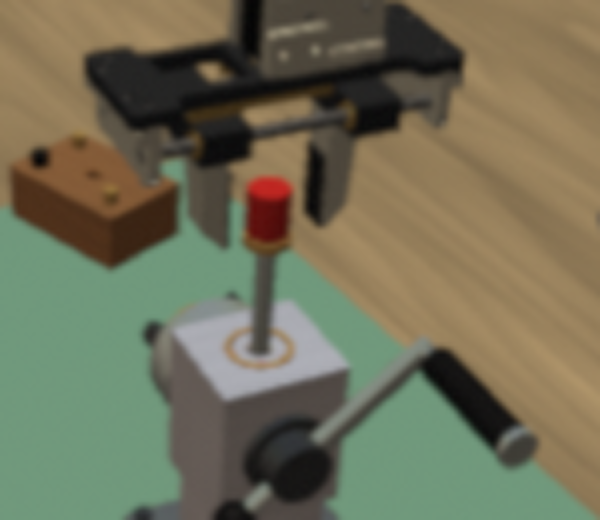

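```bash
python3 -m jog '[[0,0,0,0,0,0.08,-0.4],[0,0,0,0,0,0.2,-0.4],[0,0,0,0,0,0.3,-0.4],[0,0,0,-0.05,0.1,0.34,-0.4],[0,0,0,-0.15,0.25,0.34,-0.4],[0,0,0,-0.27,0.42,0.34,-0.4],[0,0,0,-0.345,0.55,0.34,-0.4],[0,0,0,-0.345,0.57,0.34,-0.4],[0,0,0,-0.345,0.57,0.34,-0.4]]' 40
python3 - <<'E'
from rig import manip
from h import *
s=manip.get_state(); print(s['tcp_pos'],s['eef_rot'],s['grip_width'])
v=grab(manip,"scene","s7"); p=s['tcp_pos']
cv2.imwrite("pics/s7b.png",cv2.resize(v.im[100:250,220:400],None,fx=4,fy=4,interpolation=cv2.INTER_CUBIC))
w=grab(manip,"wrist","w7"); H,S,Vv=cv2.split(w.hsv); print(w.proj([.508,.2455,.182]))
E
```

```text
time: 9.95
tcp_pos: [0.5063, 0.2517, 0.3194]
eef_rot: [0.998, -0.057, -0.0, -0.0]
wrist_force: [0.5, -1.1, -0.5]
grip_width: 0.0642
[0.50631401 0.25170077 0.31940276] [ 9.98368604e-01 -5.70970005e-02 -7.11657826e-05 -2.41357445e-04] 0.06424854994730494
[[255.98614075 192.67973475]]
```

View pics/s7b.png

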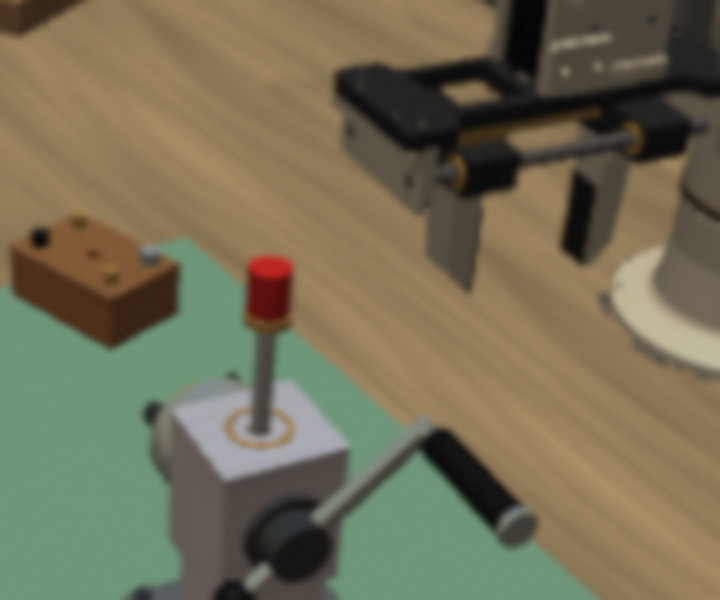

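View pics/w7.png

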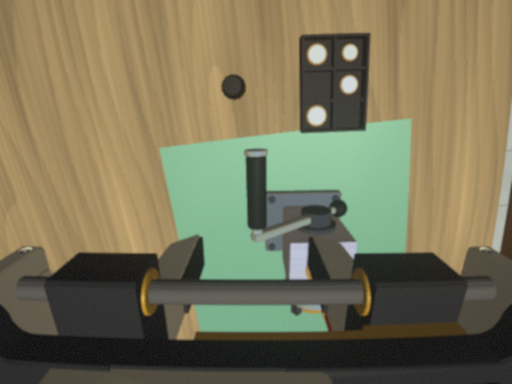

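```bash
python3 -m jog '[[0,0,0,0.01,0,-0.12,-0.4],[0,0,0,0.01,0,-0.28,-0.4],[0,0,0,0.01,0,-0.44,-0.4],[0,0,0,0.01,0,-0.6,-0.4],[0,0,0,0.01,0,-0.7,-0.3],[0,0,0,0.01,0,-0.76,0],[0,0,0,0.01,0,-0.78,0.4],[0,0,0,0.01,0,-0.78,1],[0,0,0,0.01,0,-0.78,1],[0,0,0,0.01,0,-0.78,1]]' 10
python3 -m jog '[[0,0,0,0,0,0,1],[0,0,0,0,0,0,1],[0,0,0,0,0,0,1],[0,0,0,0,0,0,1]]' 10
```

```text
time: 10.88
tcp_pos: [0.5117, 0.248, 0.165]
eef_rot: [0.998, -0.06, 0.002, -0.0]
wrist_force: [0.5, -0.5, 0.3]
grip_width: 0.031
time: 11.22
tcp_pos: [0.5112, 0.2484, 0.1662]
eef_rot: [0.998, -0.06, 0.001, -0.0]
wrist_force: [-5.6, -1.7, 8.0]
grip_width: 0.0217
```

```bash
python3 -m jog '[[0,0,0,0.015,-0.001,0.017,1],[0,0,0,0.03,-0.003,0.033,1],[0,0,0,0.048,-0.005,0.05,1],[0,0,0,0.066,-0.007,0.067,1],[0,0,0,0.085,-0.009,0.082,1],[0,0,0,0.105,-0.011,0.097,1],[0,0,0,0.126,-0.013,0.11,1],[0,0,0,0.147,-0.015,0.123,1]]' 10
python3 -m jog '[[0,0,0,0,0,0,1]]' 10
```

```text
time: 11.88
tcp_pos: [0.5412, 0.2452, 0.1908]
eef_rot: [0.998, -0.06, 0.002, -0.0]
wrist_force: [0.6, 0.6, -6.4]
grip_width: 0.0217
time: 11.97
tcp_pos: [0.5426, 0.2451, 0.1914]
eef_rot: [0.998, -0.061, 0.002, -0.001]
wrist_force: [0.6, 0.1, -0.7]
grip_width: 0.0212
```

```bash
python3 -m jog '[[0,0,0,0.008,-0.001,0.004,1],[0,0,0,0.016,-0.002,0.008,1],[0,0,0,0.024,-0.0025,0.0115,1],[0,0,0,0.032,-0.003,0.015,1],[0,0,0,0.04,-0.004,0.018,1],[0,0,0,0.048,-0.005,0.021,1],[0,0,0,0.056,-0.006,0.024,1]]' 10
python3 -m jog '[[0,0,0,0.008,-0.001,0.003,1],[0,0,0,0.016,-0.002,0.006,1],[0,0,0,0.024,-0.0025,0.0085,1],[0,0,0,0.032,-0.003,0.011,1],[0,0,0,0.04,-0.004,0.014,1]]' 10
```

```text
time: 12.55
tcp_pos: [0.5539, 0.244, 0.1963]
eef_rot: [0.998, -0.061, 0.002, -0.001]
wrist_force: [-1.1, 0.5, -2.7]
grip_width: 0.0215
time: 12.97
tcp_pos: [0.5619, 0.2431, 0.1989]
eef_rot: [0.998, -0.06, 0.002, -0.0]
wrist_force: [-1.1, 0.9, -4.4]
grip_width: 0.0217
```

```bash
cat > knob.py <<'E'
from rig import manip
from h import *
import sys
v=grab(manip,"scene",sys.argv[1]); H,S,Vv=cv2.split(v.hsv)
red=((H<8)|(H>170))&(S>150)&(Vv>60)
print([(b[0].tolist(),b[1][4]) for b in blobs(red,25) if 270<b[0][0]<300])
print("expected knob centre: standing",v.proj([.577,.1345,.263]),"caught",v.proj([.577,.1345,.205]),"home",v.proj([.577,.1345,.191]))
print(manip.get_state()['wrist_force'].round(1))
E
python3 knob.py s8
python3 -m jog '[[0,0,0,0.01,-0.001,0.001,1],[0,0,0,0.019,-0.002,0.002,1],[0,0,0,0.029,-0.003,0.004,1],[0,0,0,0.038,-0.004,0.005,1],[0,0,0,0.048,-0.005,0.007,1],[0,0,0,0.057,-0.006,0.009,1]]' 10
python3 knob.py s9
```

```text
[]
expected knob centre: standing [[286.49304551 172.11986235]] caught [[285.26691844 193.74010671]] home [[284.9805701  198.73458099]]
[-0.7  0.2 -4.7]
time: 13.52
tcp_pos: [0.5742, 0.242, 0.2012]
eef_rot: [0.998, -0.061, 0.003, -0.001]
wrist_force: [-2.2, -0.3, 1.0]
grip_width: 0.0217
[]
expected knob centre: standing [[286.49304551 172.11986235]] caught [[285.26691844 193.74010671]] home [[284.9805701  198.73458099]]
[-1.4  1.1  1.3]
```

```bash
python3 - <<'E'
import cv2
im=cv2.imread("pics/s9.png"); cv2.imwrite("pics/s9b.png",cv2.resize(im[90:250,220:400],None,fx=4,fy=3.7,interpolation=cv2.INTER_CUBIC))
E
```

```text
(no output)
```

View pics/s9b.png

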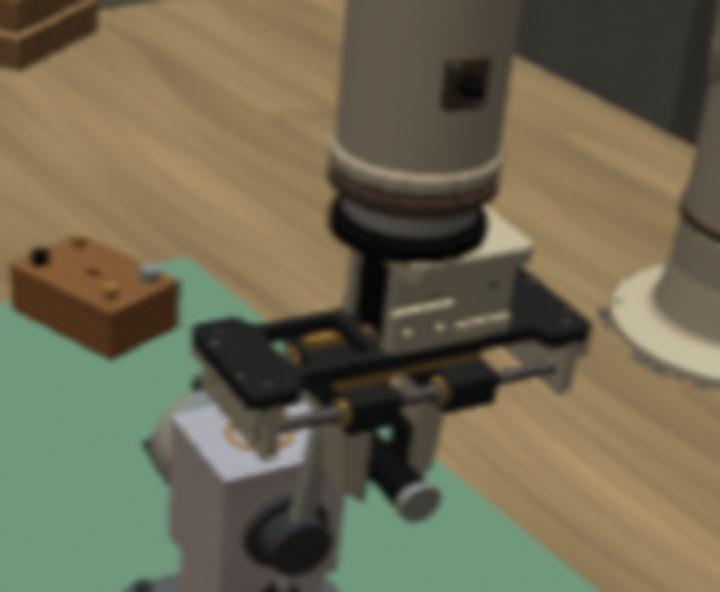

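```bash
python3 - <<'E'
from rig import manip
from h import *
v=grab(manip,"top","t9")
H,S,Vv=cv2.split(v.hsv); red=((H<8)|(H>170))&(S>150)&(Vv>60)
for b in blobs(red,10): print(b[0],b[1])
print(v.proj([[.577,.1345,.278],[.577,.1345,.22]]))
a=cv2.resize(v.im[150:250,180:300],None,fx=5,fy=5); cv2.imwrite("pics/t9b.png",a)
im=cv2.imread("pics/s8.png"); cv2.imwrite("pics/s8b.png",cv2.resize(im[90:250,220:400],None,fx=4,fy=3.7,interpolation=cv2.INTER_CUBIC))
E
```

```text
[228.9 192.3] [226 189   7   7  40]
[[227.75924557 188.65384671]
 [229.11964958 191.20155803]]
```

View pics/t9b.png

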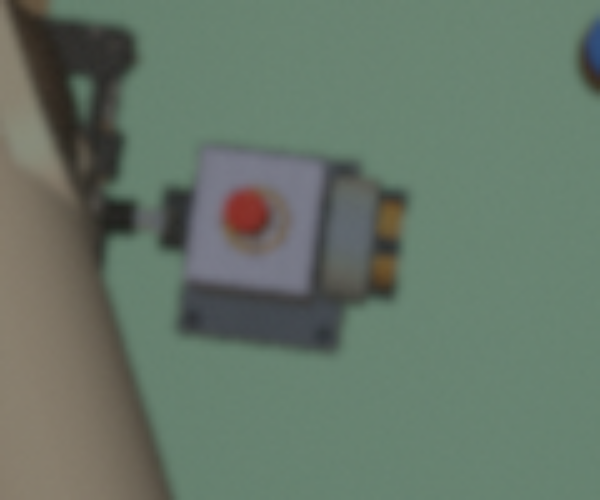

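View pics/s8b.png

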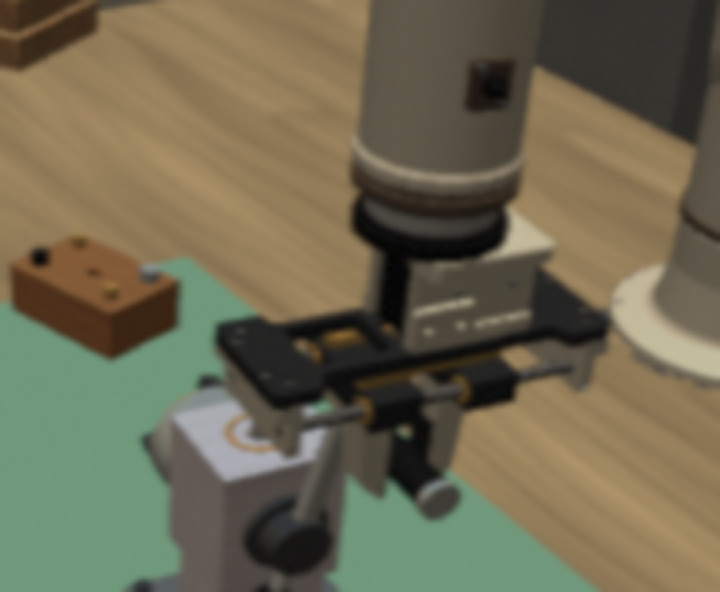

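```bash
python3 - <<'E'
from h import *
v=V("pics/t9.npz")
for du in (-1,0,1): print(v.dep([[229+du,192]]),v.dep([[229+du,193]]))
print(manip.get_state()['joints']) if 0 else None
E
```

```text
[[0.57572007 0.13831748 0.21058842]] [[0.57209227 0.13779023 0.2166697 ]]
[[0.57505302 0.13498856 0.21681091]] [[0.57217353 0.1349101  0.21657403]]
[[0.57438841 0.13168883 0.22300729]] [[0.57186984 0.13180949 0.21978684]]
```

```bash
python3 -m jog '[[0,0,0,-0.008,0.001,-0.001,1],[0,0,0,-0.016,0.002,-0.002,1],[0,0,0,-0.024,0.0025,-0.0035,1]]' 10
python3 -m jog '[[0,0,0,-0.008,0.001,-0.001,1],[0,0,0,-0.016,0.002,-0.003,1]]' 10
python3 -m jog '[[0,0,0,-0.008,0.001,-0.001,1],[0,0,0,-0.016,0.002,-0.003,1]]' 10
```

```text
time: 13.87
tcp_pos: [0.5706, 0.2423, 0.2007]
eef_rot: [0.998, -0.061, 0.004, -0.001]
wrist_force: [2.0, -0.0, -0.6]
grip_width: 0.0215
time: 14.03
tcp_pos: [0.5677, 0.2426, 0.2001]
eef_rot: [0.998, -0.061, 0.004, -0.001]
wrist_force: [2.4, -0.8, -1.2]
grip_width: 0.0215
time: 14.2
tcp_pos: [0.5646, 0.2429, 0.1995]
eef_rot: [0.998, -0.061, 0.005, -0.001]
wrist_force: [3.3, -0.1, -0.8]
grip_width: 0.0221
```

```bash
python3 -m jog '[[0,0,0,-0.008,0.001,-0.001,1],[0,0,0,-0.016,0.002,-0.003,1]]' 10
python3 -m jog '[[0,0,0,-0.008,0.001,-0.001,1],[0,0,0,-0.016,0.002,-0.004,1]]' 10
```

```text
time: 14.37
tcp_pos: [0.5622, 0.2431, 0.199]
eef_rot: [0.998, -0.061, 0.006, -0.001]
wrist_force: [6.7, -0.7, -3.8]
grip_width: 0.0214
time: 14.53
tcp_pos: [0.561, 0.2433, 0.1986]
eef_rot: [0.998, -0.061, 0.008, -0.001]
wrist_force: [8.3, -0.5, -2.3]
grip_width: 0.0216
```

```bash
python3 -m jog '[[0,0,0,0.012,-0.001,0.003,1],[0,0,0,0.024,-0.002,0.006,1],[0,0,0,0.036,-0.003,0.008,1],[0,0,0,0.048,-0.004,0.010,1],[0,0,0,0.06,-0.006,0.012,1],[0,0,0,0.065,-0.006,0.013,1]]' 10
python3 -m jog '[[0,0,0,0.008,-0.001,0.001,1],[0,0,0,0.014,-0.002,0.002,1]]' 10
python3 -m jog '[[0,0,0,0.008,-0.001,0.001,1],[0,0,0,0.014,-0.002,0.002,1]]' 10
```

```text
time: 15.03
tcp_pos: [0.5739, 0.242, 0.2011]
eef_rot: [0.998, -0.062, 0.007, -0.001]
wrist_force: [-1.8, -1.0, 0.9]
grip_width: 0.0213
time: 15.2
tcp_pos: [0.5767, 0.2418, 0.2015]
eef_rot: [0.998, -0.061, 0.007, -0.001]
wrist_force: [-3.1, 0.1, -0.5]
grip_width: 0.0213
time: 15.37
tcp_pos: [0.5795, 0.2415, 0.2018]
eef_rot: [0.998, -0.061, 0.007, -0.001]
wrist_force: [-2.3, -0.1, -0.5]
grip_width: 0.0218
```

```bash
python3 -m jog '[[0,0,0,0.008,-0.001,0.001,1],[0,0,0,0.014,-0.002,0.001,1]]' 10
python3 -m jog '[[0,0,0,0.008,-0.001,0.001,1],[0,0,0,0.014,-0.002,0.001,1]]' 10
```

```text
time: 15.53
tcp_pos: [0.5824, 0.2412, 0.202]
eef_rot: [0.998, -0.061, 0.007, -0.001]
wrist_force: [-3.2, 0.4, 0.5]
grip_width: 0.0219
time: 15.7
tcp_pos: [0.5849, 0.2409, 0.2021]
eef_rot: [0.998, -0.061, 0.007, -0.002]
wrist_force: [-3.9, 0.4, -0.2]
grip_width: 0.0218
```

```bash
python3 - <<'E'
from rig import manip
from h import *
v=grab(manip,"top","t10")
H,S,Vv=cv2.split(v.hsv); red=((H<8)|(H>170))&(S>150)&(Vv>60)
for b in blobs(red,10):
    k=np.argwhere(b[2])[:,::-1]; print(b[0],b[1],np.median(v.dep(k),0))
print(v.proj([[.577,.1345,.278],[.577,.1345,.22],[.577,.1345,.206]]))
E
```

```text
[229.1 191.9] [226 189   7   7  41] [0.57508587 0.13468948 0.21842953]
[[227.75924557 188.65384671]
 [229.11964958 191.20155803]
 [229.43031716 191.78338704]]
```

```bash
python3 -m jog '[[0,0,0,0.008,-0.001,0,1],[0,0,0,0.014,-0.002,0,1]]' 10
python3 -m jog '[[0,0,0,0.008,-0.001,0,1],[0,0,0,0.014,-0.002,0,1]]' 10
```

```text
time: 15.92
tcp_pos: [0.5873, 0.2407, 0.2021]
eef_rot: [0.998, -0.061, 0.006, -0.001]
wrist_force: [-5.6, 0.1, 3.3]
grip_width: 0.0217
time: 16.08
tcp_pos: [0.5887, 0.2406, 0.202]
eef_rot: [0.998, -0.061, 0.005, -0.001]
wrist_force: [-9.3, -0.7, 4.2]
grip_width: 0.0216
```

```bash
python3 -m jog '[[0,0,0,-0.02,0.002,-0.001,1],[0,0,0,-0.04,0.004,-0.002,1],[0,0,0,-0.06,0.006,-0.003,1],[0,0,0,-0.072,0.008,-0.005,1],[0,0,0,-0.072,0.008,-0.005,1],[0,0,0,-0.072,0.008,-0.005,1]]' 10
python3 -m jog '[[0,0,0,0,0,0,0.2],[0,0,0,0,0,0,-0.2],[0,0,0,0,0,0,-0.4],[0,0,0,0,0,0,-0.4],[0,0,0,0,0,0,-0.4]]' 10
```

```text
time: 16.58
tcp_pos: [0.5743, 0.242, 0.2012]
eef_rot: [0.998, -0.061, 0.005, -0.001]
wrist_force: [0.0, -1.1, -0.4]
grip_width: 0.0216
time: 17.0
tcp_pos: [0.5743, 0.2421, 0.2012]
eef_rot: [0.998, -0.061, 0.005, -0.001]
wrist_force: [-0.5, 0.1, -0.1]
grip_width: 0.0505
```

```bash
python3 -m jog '[[0,0,0,0,0,0.1,-0.4],[0,0,0,0,0,0.25,-0.4],[0,0,0,0,0,0.4,0],[0,0,0,0,-0.1,0.4,1],[0,0,0,0.005,-0.25,0.4,1],[0,0,0,0.012,-0.4,0.4,1],[0,0,0,0.012,-0.51,0.4,1],[0,0,0,0.012,-0.537,0.4,1],[0,0,0,0.012,-0.537,0.4,1]]' 40
python3 knob.py s11
python3 - <<'E'
import cv2
im=cv2.imread("pics/s11.png"); cv2.imwrite("pics/s11b.png",cv2.resize(im[90:250,220:400],None,fx=4,fy=3.7,interpolation=cv2.INTER_CUBIC))
E
```

```text
time: 17.75
tcp_pos: [0.577, 0.1322, 0.2815]
eef_rot: [0.998, -0.063, 0.005, -0.001]
wrist_force: [0.2, 0.5, 0.4]
grip_width: 0.022
[([284.9, 194.5], np.int32(126))]
expected knob centre: standing [[286.49304551 172.11986235]] caught [[285.26691844 193.74010671]] home [[284.9805701  198.73458099]]
[ 0.2 -0.   0. ]
```

View pics/s11b.png

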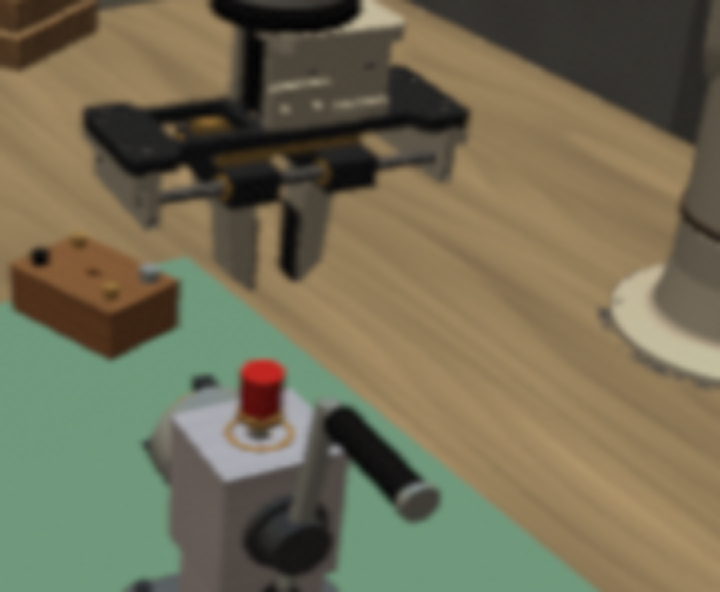

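```bash
python3 -m jog '[[0,0,0,0,0.012,-0.05,1],[0,0,0,0,0.012,-0.12,1],[0,0,0,0,0.012,-0.2,1],[0,0,0,0,0.012,-0.26,1],[0,0,0,0,0.012,-0.28,1],[0,0,0,0,0.012,-0.28,1]]' 40
python3 -m jog '[[0,0,0,0,0,-0.01,1],[0,0,0,0,0,-0.02,1],[0,0,0,0,0,-0.03,1],[0,0,0,0,0,-0.04,1]]' 40
```

```text
time: 18.3
tcp_pos: [0.5755, 0.1382, 0.2234]
eef_rot: [0.998, -0.061, 0.003, -0.001]
wrist_force: [0.4, -0.4, 0.3]
grip_width: 0.0006
time: 18.63
tcp_pos: [0.5763, 0.1385, 0.2172]
eef_rot: [0.998, -0.061, 0.004, -0.002]
wrist_force: [-4.3, -0.3, 10.3]
grip_width: 0.0003
```

```bash
python3 -m jog '[[0,0,0,0,0,0.03,1],[0,0,0,0.003,-0.02,0.03,1],[0,0,0,0.003,-0.02,0.03,1],[0,0,0,0.003,-0.02,0.01,1],[0,0,0,0.003,-0.02,0,1]]' 40
python3 -m jog '[[0,0,0,0,0,-0.01,1],[0,0,0,0,0,-0.02,1],[0,0,0,0,0,-0.03,1]]' 40
```

```text
time: 19.05
tcp_pos: [0.5769, 0.1343, 0.2168]
eef_rot: [0.998, -0.061, 0.004, -0.002]
wrist_force: [-0.8, -0.1, 9.0]
grip_width: 0.0002
time: 19.3
tcp_pos: [0.5775, 0.1346, 0.2123]
eef_rot: [0.998, -0.061, 0.005, -0.002]
wrist_force: [-2.9, -0.0, 9.8]
grip_width: 0.0002
```

Going down at about 10 N, within the expected range. Continuing.

```bash
python3 -m jog '[[0,0,0,0,0,-0.01,1],[0,0,0,0,0,-0.02,1],[0,0,0,0,0,-0.025,1],[0,0,0,0,0,-0.03,1]]' 40
python3 -m jog '[[0,0,0,0,0,-0.01,1],[0,0,0,0,0,-0.015,1]]' 40
```

```text
time: 19.63
tcp_pos: [0.5777, 0.1347, 0.2073]
eef_rot: [0.998, -0.061, 0.005, -0.002]
wrist_force: [-3.7, -1.3, 12.6]
grip_width: 0.0
time: 19.8
tcp_pos: [0.5779, 0.1348, 0.2069]
eef_rot: [0.998, -0.061, 0.006, -0.003]
wrist_force: [-9.8, -1.7, 26.4]
grip_width: 0.0
```

```bash
python3 -m jog '[[0,0,0,-0.008,0,-0.02,1],[0,0,0,-0.008,0,-0.02,1]]' 40
python3 -m jog '[[0,0,0,-0.003,0,0.1,1],[0,0,0,-0.003,0,0.3,1],[0,0,0,-0.003,0,0.5,1],[0,0,0,-0.2,-0.3,0.6,1],[0,0,0,-0.4,-0.5,0.6,1],[0,0,0,-0.6,-0.8,0.6,1],[0,0,0,-0.6,-1,0.6,1],[0,0,0,-0.6,-1,0.6,1]]' 40
python3 knob.py s12
python3 - <<'E'
from rig import manip
from h import *
v=grab(manip,"top","t12"); s=V("pics/s12.npz")
def red(v,x,y):
    H,S,Vv=cv2.split(v.hsv); r=((H<8)|(H>170))&(S>150)&(Vv>60)
    return [b for b in blobs(r,10) if abs(b[0][0]-x)<12 and abs(b[0][1]-y)<12]
for b in red(v,229,192): k=np.argwhere(b[2])[:,::-1]; print("top",b[0],b[1],np.median(v.dep(k),0)); 
c=red(s,285,198)[0][0]
print(tri(s,c,v,b[0]), v.proj([[.577,.1345,.206]]))
cv2.imwrite("pics/s12b.png",cv2.resize(s.im[165:235,240:330],None,fx=8,fy=8,interpolation=cv2.INTER_CUBIC))
cv2.imwrite("pics/t12b.png",cv2.resize(v.im[140:260,130:310],None,fx=4,fy=4,interpolation=cv2.INTER_CUBIC))
E
```

```text
time: 19.97
tcp_pos: [0.5778, 0.1348, 0.2069]
eef_rot: [0.998, -0.061, 0.008, -0.003]
wrist_force: [-6.0, -2.3, 23.0]
grip_width: 0.0004
time: 20.63
tcp_pos: [0.4676, -0.0405, 0.3259]
eef_rot: [0.998, -0.06, 0.008, -0.004]
wrist_force: [1.9, 0.3, 0.8]
grip_width: 0.0005
[([284.3, 198.1], np.int32(127))]
expected knob centre: standing [[286.49304551 172.11986235]] caught [[285.26691844 193.74010671]] home [[284.9805701  198.73458099]]
[-3.9 -7.7 -0.7]
top [230.2 192.2] [227 189   7   8  42] [0.57613684 0.13246096 0.20502872]
(array([0.577677  , 0.13299889, 0.1920519 ]), np.float64(0.00048463698009254834)) [[229.43031716 191.78338704]]
```

View pics/s12b.png

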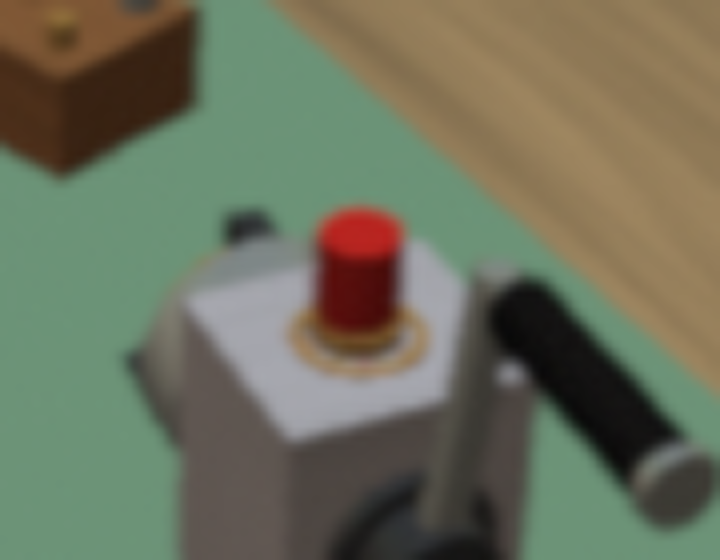

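View pics/t12b.png

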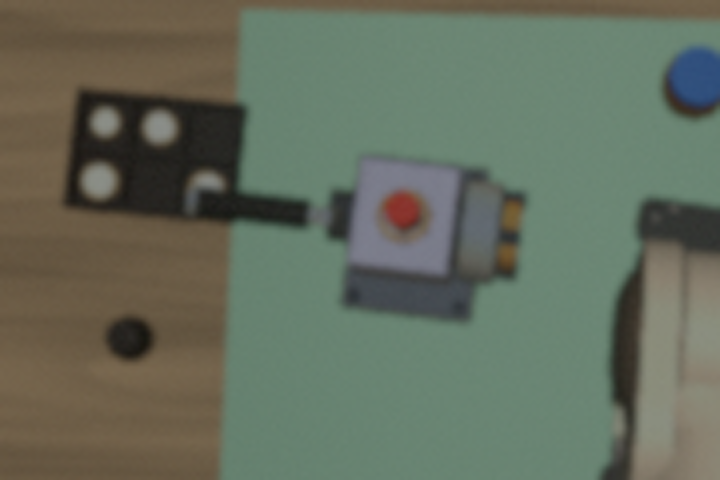

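```bash
python3 -m jog '[[0,0,0,0.1,0,-0.15,1],[0,0,0,0.3,0,-0.3,1],[0,0,0,0.45,0,-0.4,1],[0,0,0,0.45,0,-0.4,1],[0,0,0,0.45,0,-0.4,1]]' 40
python3 - <<'E'
from rig import manip
from h import *
v=grab(manip,"wrist","w12"); print(v.C)
G=np.array([.577,.1345,.17])
print(v.proj([G,G+[0,0,.006],G+[0,0,.036]]))
yy,xx=np.mgrid[0:384,0:512]; P=v.dep(np.c_[xx.ravel(),yy.ravel()]).reshape(384,512,3)
r=np.hypot(P[...,0]-G[0],P[...,1]-G[1]); face=(r>.018)&(r<.034)&(abs(P[...,2]-.17)<.02)
H,S,Vv=cv2.split(v.hsv); red=((H<8)|(H>170))&(S>150)&(Vv>60)
topk=red&(P[...,2]>.196)&(r<.02)
print("face z",np.median(P[face][:,2]),face.sum(),"knob top z",np.median(P[topk][:,2]),topk.sum())
s=V("pics/s12.npz"); P=s.dep(np.c_[xx.ravel(),yy.ravel()]).reshape(384,512,3)
r=np.hypot(P[...,0]-G[0],P[...,1]-G[1]); face=(r>.018)&(r<.034)&(abs(P[...,2]-.17)<.02)
H,S,Vv=cv2.split(s.hsv); red=((H<8)|(H>170))&(S>150)&(Vv>60); topk=red&(P[...,2]>.196)&(r<.02)
print("scene face z",np.median(P[face][:,2]),face.sum(),"knob top z",np.median(P[topk][:,2]),topk.sum())
cam=s.C-G; u=cam[:2]/np.linalg.norm(cam[:2])
for h in (0,.003): print(h,"collar front bottom",s.proj([np.r_[G[:2]+.014*u,.17+h]]),"top",s.proj([np.r_[G[:2]+.014*u,.176+h]]),"knob top back",s.proj([np.r_[G[:2]-.013*u,.206+h]]),"ring centre",s.proj(G))
E
```

```text
time: 21.15
tcp_pos: [0.556, -0.0459, 0.2421]
eef_rot: [0.998, -0.066, 0.004, -0.002]
wrist_force: [0.7, 1.0, -0.4]
grip_width: 0.0003
[0.56586473 0.03611769 0.40075294]
[[250.34735646 -34.71183634]
 [250.26563295 -38.83825022]
 [249.77980944 -63.38536308]]
face z 0.17038041422882494 888 knob top z nan 0
scene face z 0.17003079378705072 226 knob top z 0.2059263866451766 80
0 collar front bottom [[284.35024923 209.65794954]] top [[284.47116811 207.56989359]] knob top back [[285.46966036 190.19156995]] ring centre [[284.55794753 206.06919812]]
0.003 collar front bottom [[284.41062248 208.61584875]] top [[284.53188648 206.52006841]] knob top back [[285.53103861 189.11525196]] ring centre [[284.55794753 206.06919812]]
  return _methods._mean(a, axis=axis, dtype=dtype,
  ret = ret.dtype.type(ret / rcount)
```

View pics/w12.png

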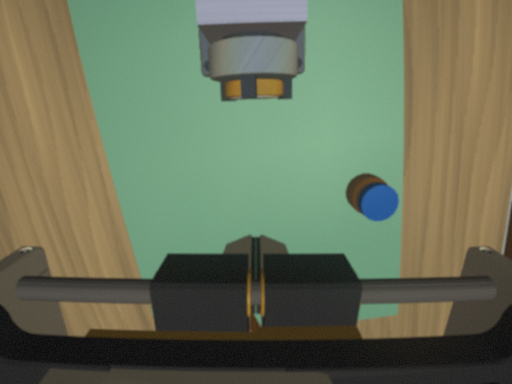

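```bash
python3 -m jog '[[0,0,0,0,0.15,0.2,1],[0,0,0,0.05,0.3,0.2,1],[0,0,0,0.08,0.5,0.2,1],[0,0,0,0.08,0.5,0.2,1],[0,0,0,0.08,0.5,0.2,1]]' 40
python3 - <<'E'
from rig import manip
from h import *
v=grab(manip,"wrist","w13"); print(v.C)
G=np.array([.577,.1345,.17])
yy,xx=np.mgrid[0:384,0:512]
for n,v in (("w13",v),("s12",V("pics/s12.npz")),("s11",V("pics/s11.npz"))):
    P=v.dep(np.c_[xx.ravel(),yy.ravel()]).reshape(384,512,3)
    r=np.hypot(P[...,0]-G[0],P[...,1]-G[1]); face=(r>.018)&(r<.034)&(abs(P[...,2]-.17)<.015)
    H,S,Vv=cv2.split(v.hsv); red=((H<8)|(H>170))&(S>150)&(Vv>60)
    print(n,"face z",np.median(P[face][:,2]),face.sum())
    k=red&(r<.03); k=cv2.erode(k.astype(np.uint8),np.ones((3,3)))>0
    print(" red z percentiles",np.percentile(P[k][:,2],[50,75,90,97]).round(4),k.sum())
E
```

```text
time: 21.62
tcp_pos: [0.5716, 0.0575, 0.2863]
eef_rot: [0.998, -0.063, 0.007, -0.003]
wrist_force: [-0.8, -1.4, 0.7]
grip_width: 0.0005
[0.58005335 0.13918205 0.44521239]
w13 face z 0.17051034140124022 3092
 red z percentiles [0.2074 0.2079 0.2083 0.2088] 592
s12 face z 0.17003079378705072 226
 red z percentiles [0.2032 0.2064 0.2076 0.2079] 70
s11 face z 0.16997881881158777 224
 red z percentiles [0.2137 0.2185 0.2195 0.2201] 78
```

View pics/w13.png

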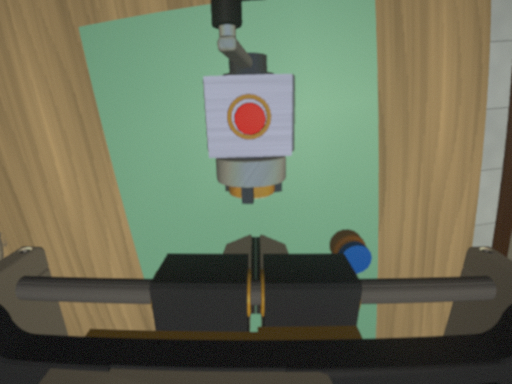

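```bash
python3 -m jog '[[0,0,0,0.01,0.15,0,1],[0,0,0,0.02,0.3,-0.05,1],[0,0,0,0.027,0.38,-0.1,1],[0,0,0,0.027,0.385,-0.2,1],[0,0,0,0.027,0.385,-0.3,1],[0,0,0,0.027,0.385,-0.36,1],[0,0,0,0.027,0.385,-0.36,1],[0,0,0,0.027,0.385,-0.36,1]]' 40
```

```text
time: 22.33
tcp_pos: [0.5766, 0.1301, 0.2143]
eef_rot: [0.998, -0.066, 0.006, -0.002]
wrist_force: [0.0, 0.4, 0.1]
grip_width: 0.0003
```

```bash
python3 -m jog '[[0,0,0,0.002,0.022,-0.01,1],[0,0,0,0.002,0.022,-0.02,1],[0,0,0,0.002,0.022,-0.03,1],[0,0,0,0.002,0.022,-0.04,1],[0,0,0,0.002,0.022,-0.05,1]]' 40
python3 -m jog '[[0,0,0,0,0,-0.015,1],[0,0,0,0,0,-0.025,1],[0,0,0,0,0,-0.03,1]]' 40
```

```text
time: 22.75
tcp_pos: [0.5785, 0.1352, 0.2068]
eef_rot: [0.998, -0.066, 0.008, -0.003]
wrist_force: [-5.3, -1.0, 22.9]
grip_width: 0.0005
time: 23.0
tcp_pos: [0.5791, 0.1357, 0.2065]
eef_rot: [0.998, -0.066, 0.009, -0.004]
wrist_force: [-16.6, -3.7, 39.7]
grip_width: 0.0006
```

```bash
python3 -m jog '[[0,0,0,-0.01,0,0.1,1],[0,0,0,-0.01,0,0.3,1],[0,0,0,-0.01,0,0.5,1],[0,0,0,-0.05,-0.2,0.6,1],[0,0,0,-0.15,-0.4,0.6,1],[0,0,0,-0.3,-0.6,0.6,1],[0,0,0,-0.3,-0.8,0.6,1],[0,0,0,-0.3,-0.8,0.6,1],[0,0,0,-0.3,-0.8,0.6,1]]' 40
python3 - <<'E'
from rig import manip
from h import *
s=grab(manip,"scene","s14"); t=grab(manip,"top","t14"); s0=V("pics/scene0.npz"); t0=V("pics/top0.npz")
G=np.array([.577,.1345,.17]); yy,xx=np.mgrid[0:384,0:512]
P=s.dep(np.c_[xx.ravel(),yy.ravel()]).reshape(384,512,3); r=np.hypot(P[...,0]-G[0],P[...,1]-G[1])
def red(v):
    H,S,Vv=cv2.split(v.hsv); return ((H<8)|(H>170))&(S>150)&(Vv>60)
k=red(s)&(r<.03); k=cv2.erode(k.astype(np.uint8),np.ones((3,3)))>0
print(np.percentile(P[k][:,2],[50,75,90,97]).round(4))
a=[b[0] for b in blobs(red(s),25) if 270<b[0][0]<300][0]; c=[b[0] for b in blobs(red(t),10) if abs(b[0][0]-229)<12][0]
print(a,c,tri(s,a,t,c))
def blue(v): H,S,Vv=cv2.split(v.hsv); return [b[0] for b in blobs((H>105)&(H<125)&(S>150),20)]
print(blue(t0),blue(t))
def dark(v): 
    m=v.hsv[...,2]<60; m[:,175:]=0; m[:150]=0; m[235:]=0; m[:,:140]=0; return [(b[0],b[1][:4]) for b in blobs(m,40)]
print(dark(t0),dark(t)); st=manip.get_state(); print(st['tcp_pos'],st['qd'].round(3))
cv2.imwrite("pics/s14b.png",cv2.resize(s.im[165:235,240:330],None,fx=8,fy=8,interpolation=cv2.INTER_CUBIC))
E
```

```text
time: 23.75
tcp_pos: [0.5184, -0.0294, 0.3273]
eef_rot: [0.998, -0.07, 0.01, -0.004]
wrist_force: [-0.5, 0.5, 0.5]
grip_width: 0.0003
[0.2008 0.2063 0.2072 0.2078]
[284.1 198.2] [230.2 191.9] (array([0.57844956, 0.13310244, 0.19211713]), np.float64(0.0002162680306356058))
[array([304.4, 158.9])] [array([304.4, 158.8])]
[(array([161.5, 179.1]), array([146, 163,  29,  31], dtype=int32)), (array([162.2, 224.2]), array([157, 220,  11,  10], dtype=int32))] [(array([161.5, 179.2]), array([147, 163,  28,  31], dtype=int32)), (array([162.2, 224.2]), array([157, 220,  11,  10], dtype=int32))]
[ 0.51926424 -0.02421592  0.32679072] [-0.024  0.014 -0.033 -0.009 -0.004 -0.002 -0.003]
```

View pics/s14b.png

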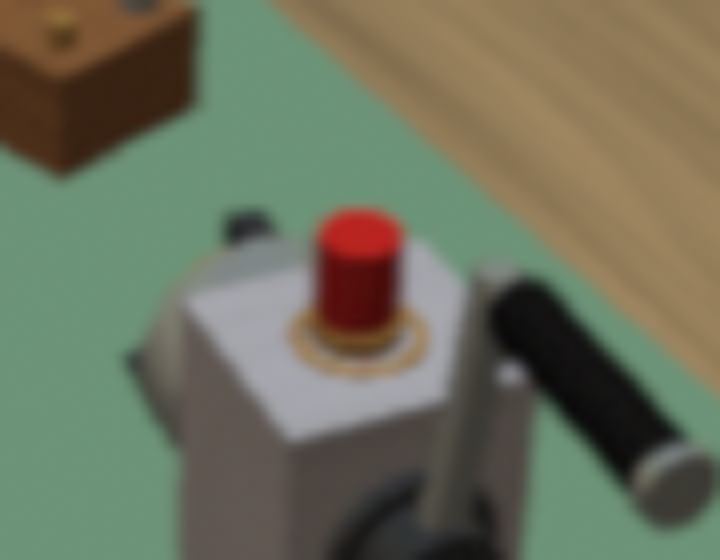

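```bash
python3 - <<'E'
from h import *
G=np.array([.577,.1345,.17])
from scipy.ndimage import map_coordinates
for n,zt in (("s7",.278),("s11",None),("s12",.206),("s14",.206)):
    v=V(f"pics/{n}.npz"); H,S,Vv=cv2.split(v.hsv); m=((H<8)|(H>170))&(S>150)&(Vv>60)
    b=[b for b in blobs(m,25) if 270<b[0][0]<300][0]
    d=(v.im[...,2].astype(float)-v.im[...,1])
    c=int(round(b[0][0])); col=d[:,c-2:c+3].mean(1); y0,y1=b[1][1]-5,b[1][1]+b[1][3]+6
    seg=col[y0:y1]; 
    i=np.nonzero((seg[:-1]<60)&(seg[1:]>=60))[0][0]; top=y0+i+(60-seg[i])/(seg[i+1]-seg[i])
    j=np.nonzero((seg[:-1]>=40)&(seg[1:]<40))[0][-1]; bot=y0+j+(seg[j]-40)/(seg[j]-seg[j+1])
    print(n,b[0],"top edge",top.round(2),"bot",bot.round(2), v.proj([G+[0,0,.108-.015 if zt==.278 else .021]]).round(2))
    P=v.dep(np.argwhere(m&b[2])[:,::-1]); print("  dep pct",np.percentile(P[:,2],[50,75,90]).round(4))
    if n in("s7","s14"): print(v.im[y1-9:y1+6,c].tolist())
E
```

```text
s7 [286.7 171.2] top edge 163.12 bot 180.36 [[286.49 172.12]]
  dep pct [0.2706 0.277  0.2781]
[[12, 15, 85], [12, 14, 84], [14, 22, 86], [24, 46, 94], [34, 65, 97], [33, 63, 86], [44, 64, 78], [58, 69, 72], [61, 69, 69], [62, 70, 69], [63, 72, 69], [62, 71, 68], [62, 71, 68], [63, 72, 68], [64, 74, 69]]
s11 [284.9 194.5] top edge 186.81 bot 203.2 [[284.98 198.73]]
  dep pct [0.2137 0.2188 0.2199]
s12 [284.3 198.1] top edge 190.73 bot 206.6 [[284.98 198.73]]
  dep pct [0.2021 0.2066 0.2077]
s14 [284.1 198.2] top edge 190.77 bot 206.63 [[284.98 198.73]]
  dep pct [0.2009 0.2063 0.2072]
[[10, 12, 81], [11, 14, 81], [11, 14, 80], [24, 43, 92], [38, 72, 109], [35, 65, 93], [69, 84, 104], [111, 127, 147], [105, 131, 155], [139, 145, 153], [168, 163, 163], [173, 166, 165], [171, 164, 163], [167, 161, 160], [148, 144, 144]]
```

```bash
python3 -m jog '[[-0.02,0,0,0.1,0.15,-0.05,1],[-0.02,0,0,0.2,0.3,-0.15,1],[-0.02,0.02,0,0.28,0.4,-0.25,1],[-0.02,0.02,0,0.28,0.45,-0.25,1],[-0.02,0.02,0,0.28,0.45,-0.25,1],[-0.02,0.02,0,0.28,0.45,-0.25,1]]' 40
python3 - <<'E'
from rig import manip
from h import *
v1=grab(manip,"wrist","w15"); v0=V("pics/w13.npz"); G=np.array([.577,.1345,.17]); yy,xx=np.mgrid[0:384,0:512]
for n,v in (("w13",v0),("w15",v1)):
    P=v.dep(np.c_[xx.ravel(),yy.ravel()]).reshape(384,512,3); r=np.hypot(P[...,0]-G[0],P[...,1]-G[1])
    def pl(m):
        Q=P[m]; A=np.c_[Q[:,:2]-G[:2],np.ones(len(Q))]
        for _ in range(3):
            s=np.linalg.lstsq(A,Q[:,2],rcond=None)[0]; e=Q[:,2]-A@s; k=abs(e)<2.5*e.std(); A,Q=A[k],Q[k]
        return s.round(4),e.std().round(5),len(Q)
    H,S,Vv=cv2.split(v.hsv); red=((H<8)|(H>170))&(S>150)&(Vv>60)&(r<.03)
    # knob top: bright red
    k=red&(Vv>Vv[red].max()*.8); k=max(blobs(k,50),key=lambda b:b[1][4])[2]
    kk=cv2.erode(k.astype(np.uint8),np.ones((3,3)))>0
    face=(r>.022)&(r<.034)&(abs(P[...,2]-.17)<.01)
    print(n,"face plane",pl(face),"knob plane",pl(kk&(P[...,2]>.195)))
    h=cv2.convexHull(np.argwhere(k)[:,::-1].astype(np.int32)); e=cv2.fitEllipse(h.astype(np.float32)); q=v.plane([e[0]],.206)[0]
    d=v.im[...,2].astype(float)-v.im[...,0]; m=(d>25)&(r<.027)&(abs(P[...,2]-.17)<.008); 
    h=cv2.convexHull(np.argwhere(max(blobs(m,30),key=lambda b:b[1][4])[2])[:,::-1].astype(np.int32)); e2=cv2.fitEllipse(h.astype(np.float32)); g=v.plane([e2[0]],.17)[0]
    print(" knob",e,q," ring",e2,g,"offset mm",((q-g)*1000).round(2),v.C)
E
```

```text
time: 24.35
tcp_pos: [0.575, 0.0672, 0.2765]
eef_rot: [0.998, -0.065, 0.004, 0.001]
wrist_force: [-0.5, -0.9, 0.1]
grip_width: 0.0005
w13 face plane (array([1.000e-04, 6.000e-04, 1.704e-01]), np.float64(0.00069), 2459) knob plane (array([-0.0067, -0.0034,  0.2073]), np.float64(0.0007), 583)
 knob ((249.39678955078125, 118.6755599975586), (29.226964950561523, 30.634241104125977), 168.7747344970703) [0.57751104 0.1334641  0.206     ]  ring ((248.69088745117188, 116.34810638427734), (43.69588088989258, 45.154327392578125), 174.7534637451172) [0.5767529  0.13477134 0.17      ] offset mm [ 0.76 -1.31 36.  ] [0.58005335 0.13918205 0.44521239]
w15 face plane (array([-0.0009, -0.0022,  0.1704]), np.float64(0.00066), 2581) knob plane (array([-0.0139, -0.0154,  0.2073]), np.float64(0.00062), 640)
 knob ((246.814453125, 130.95880126953125), (30.745716094970703, 32.111846923828125), 172.20773315429688) [0.5777758  0.13378633 0.206     ]  ring ((246.33367919921875, 126.91937255859375), (45.00686264038086, 46.10477066040039), 172.3373260498047) [0.57674401 0.13482416 0.17      ] offset mm [ 1.03 -1.04 36.  ] [0.58472012 0.15010348 0.43475912]
```

View pics/w15.png

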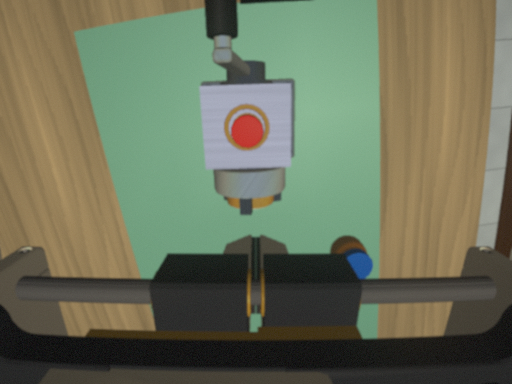

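```bash
python3 -m jog '[[0,0,0,0,-0.1,0.1,1],[0,0,0,0,-0.2,0.2,1],[0,0,0,0,-0.2,0.2,1],[0,0,0,0,-0.2,0.2,1],[0,0,0,0,-0.2,0.2,1]]' && python3 - <<'E'
from rig import manip
print(manip.job_done()); s=manip.get_state(); print(s['time'],s['wrist_force'])
E
```

```text
time: 24.82
tcp_pos: [0.5751, 0.025, 0.3182]
eef_rot: [0.998, -0.067, 0.006, 0.001]
wrist_force: [-1.3, 1.0, -0.3]
grip_width: 0.0005
the job is handed in; nothing more can be done
None
the job is handed in; nothing more can be done
```

I took the pin from the rack and stood it in the guide hole. I then swung the lever until the pin dropped through the spindle, at a lever angle of at most about −0.27 rad. I found both ends of the lever's play and left it in the middle, at about −0.14 rad. I pressed the pin with shut fingers until it stopped hard, at up to 40 N, then withdrew the arm. I handed the job in at about 25 s.

**Pin down and upright:** the top of the knob was 36 to 37 mm above the headstock, against 36 mm when fully home. This comes from the wrist and scene depth and from the tool's position at the stop. The pin leaned about 0.02 rad and sat about 1.4 mm off the ring's centre at knob height.

**Disagreement:** the wrist depth and the tool's stop height both suggest the collar could be up to about 0.9 mm above the guide. The scene view suggests 0 to 1 mm. All of these are inside the 2.5 mm limit, and pressing again at 40 N moved it by no more than 0.4 mm.

**Other objects:** the jar, tray and loupe had not shifted in the top view, to within 0.1 pixel. The arm was clear of everything when I handed in.

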